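Snap a crispbread box shut, flap by flap

TASK

The lid is on the box of crispbread, but the four flaps round its rim are still open, and the bread will only stay crisp if all of them seal. Go round the rim and press each flap down against the box until it clicks shut. Only press: do not pick up, lift or tip the box, leave it about where it stands, and leave the caddy, ramekin and cup round it as they are.

Things in the scene. Friction and masses are not known exactly. Their poses are not given: they have to be found in the camera images.
- food_box: clear plastic food box of crispbread, teal lid already lying on it (the lid itself does not move); 120 (x) x 160 (y) x 76 (z) mm without flaps, about 0.9 kg, loose on the worktop. Origin: centre of its underside; z up, x and y across its short and long sides. A teal flap is hinged to the middle of each of the lid's four edges, hinge level, 68 mm above the worktop
- flap_front (a joint): snap flap on the box's -x long side (nearest the robot at yaw 0), 92 mm wide, 30 mm from hinge to lip, 4 mm thick. Radians: -0.4 = stop; 0 = straight out, level; 1.54 to 1.57 = shut, flat against the wall. Starts at -0.35 to 0.05. Springs back to 0.4 or less unless pressed past about 1.05, then snaps shut and stays; takes about 0.1 N m (some 8 N pressed down 12 mm outside the hinge, 13 N at 6 mm)
- flap_back (a joint): snap flap on the box's +x long side, 92 mm wide, 30 mm from hinge to lip, 4 mm thick. Radians: -0.4 = stop; 0 = straight out, level; 1.54 to 1.57 = shut, flat against the wall. Starts at -0.35 to 0.05. Springs back to 0.4 or less unless pressed past about 1.05, then snaps shut and stays; takes about 0.1 N m (some 8 N pressed down 12 mm outside the hinge, 13 N at 6 mm)
- flap_left (a joint): snap flap on the box's +y short end, 66 mm wide, 30 mm from hinge to lip, 4 mm thick. Radians: -0.4 = stop; 0 = straight out, level; 1.54 to 1.57 = shut, flat against the wall. Starts at -0.35 to 0.05. Springs back to 0.4 or less unless pressed past about 1.05, then snaps shut and stays; takes about 0.1 N m (some 8 N pressed down 12 mm outside the hinge, 13 N at 6 mm)
- flap_right (a joint): snap flap on the box's -y short end, 66 mm wide, 30 mm from hinge to lip, 4 mm thick. Radians: -0.4 = stop; 0 = straight out, level; 1.54 to 1.57 = shut, flat against the wall. Starts at -0.35 to 0.05. Springs back to 0.4 or less unless pressed past about 1.05, then snaps shut and stays; takes about 0.1 N m (some 8 N pressed down 12 mm outside the hinge, 13 N at 6 mm)
- front_hinge (a point): middle of the hinge line of the front flap, fixed on the box at (-0.060, 0, 0.068) m in the box's frame
- flap_front_lip (a point): middle of the free lip of the front flap, 30 mm from its hinge; moves with the flap (when shut it hangs 30 mm below the hinge)
- back_hinge (a point): middle of the hinge line of the back flap, fixed on the box at (0.060, 0, 0.068) m in the box's frame
- flap_back_lip (a point): middle of the free lip of the back flap, 30 mm from its hinge; moves with the flap (when shut it hangs 30 mm below the hinge)
- left_hinge (a point): middle of the hinge line of the left flap, fixed on the box at (0, 0.080, 0.068) m in the box's frame
- flap_left_lip (a point): middle of the free lip of the left flap, 30 mm from its hinge; moves with the flap (when shut it hangs 30 mm below the hinge)
- right_hinge (a point): middle of the hinge line of the right flap, fixed on the box at (0, -0.080, 0.068) m in the box's frame
- flap_right_lip (a point): middle of the free lip of the right flap, 30 mm from its hinge; moves with the flap (when shut it hangs 30 mm below the hinge)
- tea_caddy: tea caddy, white with a grey metal lid, 62 mm across and 80 mm high, behind the box; loose. Origin: centre of its underside
- small_ramekin: white fluted ramekin, 70 mm across and 40 mm high, right of the box; loose. Origin: centre of its underside
- espresso_cup: white flowered espresso cup, 58 mm across, 81 mm with its handle, 56 mm high, left of the box; loose. Origin: centre of its underside

How it is judged:
By the outcome, as a careful person would: the job done as asked, in the order asked, and still so for the second after the job is handed in, with the robot touching nothing.
It also fails if it takes over 56 s, if anything falls off the work surface, if the arm or the gripper's body presses on something with over 40 N, if the wrist force passes 120 N, or if a joint passes its speed limit or range.

ROBOT

A 6-joint arm with a two-finger parallel gripper is mounted at the origin on a cart in front of the work surface, level with it; the furniture and walls round the work are solid. World frame = base frame: x ahead of the robot, y to its left, z up, the work surface at z = 0. Lengths are in mm, angles in rad, forces in N, time in s.
With the tool pointing down it reaches from about 350 to 975 mm from the base axis. Payload 17.4 kg.
Tool frame: the origin (TCP) lies between the finger pads; the fingertips stand 19 mm ahead of it and the grasp point (between the pads) is the TCP; z points along the fingers, y is the line along which they close (so a half turn about z gives the same grasp; the last joint's range is limited). The gripper opens to 85 mm and grips with 20 to 120 N. Pads are 22 mm wide; open, the fingers measure 114 mm over their backs; the gripper's body (76 mm by 85 mm) begins 54 mm behind the grasp point. The pads swing forward as they close: fully open they stand 13 mm farther back than shut.
Start: joints at [1.144, 0.116, 1.442, -0, 1.584, -0.038], TCP at [255.886, 624.624, 250.303] pointing down, gripper open.
Joint ranges: [-2.83, 2.83], [-0.83, 2.19], [0.07, 2.5], [-1.14, 4.28], [0.01, 3], [-2.97, 2.97]. Speed limits (rad/s): [1.89, 1.89, 2.22, 3.14, 3.14, 3.14].

INTERFACE

Orientations are given as a unit quaternion [x, y, z, w].
In Python, from plant import manip, cams gives the robot as it stands.
- The arm moves only by the tool servo_tool, never from a script. Its arguments are lists of equal length, an entry for each row: "twist": the turn, a rotation vector about the tool's x, y, z in degrees, a list of three; "dp": the shift along the tool's x, y, z in cm, a list of three; "hand": the closure, from 0 (fully open) to 1 (shut). In form: {"twist": [[wx, wy, wz], ...], "dp": [[tx, ty, tz], ...], "hand": [hand, ...]}. A call has 1 to 10 rows; each row shifts and turns the commanded pose from where the row before left it, along the tool's axes as they then stand; what a row does not reach is not made up. A row lasts 1/8 s, in which the tool goes at most 62.5 mm and 10.7 degrees, less where a joint would pass 70% of its speed; a pose out of reach is approached as far as the arm can. A call is refused whole if a number of a shift passes 6.25 or a number of a turn 10.7, either way. A call with a gripper value outside its range is refused whole. The fingers move at their own pace and stop on an object; "grip_force" is the grip in N (left out, the last holds). Time passes only in rows, so rows that do not move let the fingers close. It gives the time, the measured TCP pose, the force, the opening and the grip force at its end, in the units of the state.
- manip.get_obs(): the state, without advancing time (a new reading comes with each control period).
- cams.read_camera(name): name is "side" or "top"; returns a dict with "image" (400x640x3 uint8, blue, green, red), "fx", "fy", "cx", "cy" (pixels), "rvec" (rotation vector, rad) and "tvec" (3), from world to camera coordinates, as OpenCV has them. Camera axes: x right, y down, z forward; pixel columns grow to the right and rows downward; lengths in mm; the calibration is good to about 2 mm. A picture is of the moment at which its call begins. There is no depth.
- manip.hand_in(): hands the job in; it is judged then, once.
The state is a dict: "clock": time; "qpos": joint angles; "joint_velocities": joint speeds; "effort": joint torques, N m; "ee_pos": TCP position; "ee_rot": TCP orientation; "force": force on the tool from outside, world axes, zero at the start; "moment": the same for the moment, N m; "finger_gap": finger opening in mm; "grip_force": force on a finger pad.
Only numpy, scipy, OpenCV 4.12 (cv2) and the standard library are available. Lean on these libraries where they do the work, as an engineer would, in place of code of your own. Each camera call takes 0.05 s, during which the arm holds its last target. There are 200 camera calls.

## Working session

There is one attempt and no reset: what is moved stays moved. The work goes in short steps, Python scripts to look and compute and a tool call to move; the robot and the scene stay as the last step left them, time stands still between calls to the robot, and variables do not carry over. Pictures are saved under pics/ and viewed, at most 10 in all, crops included, and the job is handed in when it is done.

Besides the shell and the picture viewer there is one more tool, called after "Call:" by a JSON object that holds its "method" and its "body", one argument or row to a line. servo_tool: Moves the arm, as the interface text tells. Its arguments: {"type":"object","properties":{"twist":{"type":"array","items":{"type":"array","items":{"type":"number"}}},"dp":{"type":"array","items":{"type":"array","items":{"type":"number"}}},"hand":{"type":"array","items":{"type":"number"}},"grip_force":{"type":"number"}},"required":["twist","dp","hand"]}

```bash
mkdir -p pics; cat > h.py <<'E'
import numpy as np, cv2
from plant import manip, cams
def cap(n,f):
    c=cams.read_camera(n); cv2.imwrite('pics/'+f,c['image']); return c
def ray(c,u,v,z):
    R=cv2.Rodrigues(np.array(c['rvec'],float))[0]; t=np.array(c['tvec'],float).ravel()
    d=R.T@np.array([(u-c['cx'])/c['fx'],(v-c['cy'])/c['fy'],1]); o=-R.T@t
    return o+d*(z-o[2])/d[2]
E
python3 - <<'E'
from h import *
for n in('top','side'):
    c=cap(n,n+'1.png'); R=cv2.Rodrigues(np.array(c['rvec'],float))[0]; print(n,c['fx'],(-R.T@np.array(c['tvec']).ravel()).round(),R.round(2).tolist())
o=manip.get_obs(); print(o['clock'],o['ee_rot'],o['finger_gap'],o['force'])
E
```

```text
top 383.14356167449716 [421. 174. 931.] [[-0.03, -1.0, -0.01], [-0.98, 0.03, -0.17], [0.17, 0.01, -0.98]]
side 422.52934367954987 [ 226. -587.  863.] [[0.91, -0.41, -0.02], [-0.3, -0.63, -0.71], [0.29, 0.65, -0.7]]
0.1 [ 1.93180673e-01  9.81163066e-01 -4.99482072e-04 -1.26095474e-04] 85.59884679043714 [ 0.21977396 -0.29527167 -0.09096287]
```

View pics/top1.png

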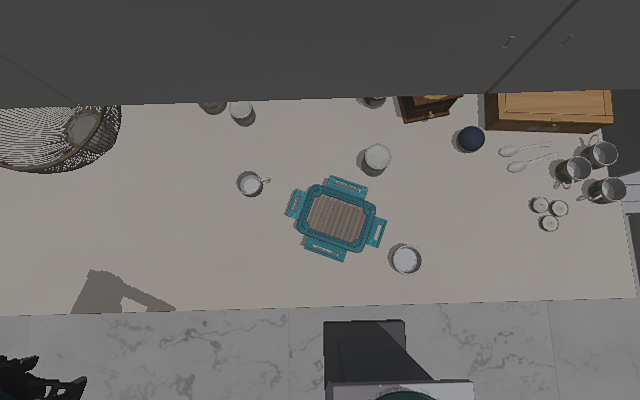

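View pics/side1.png

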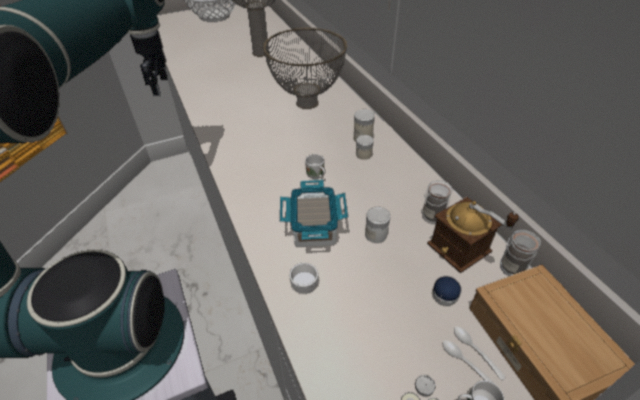

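The top view shows the box near (336,218), turned by a few degrees, with the cup at (251,184), caddy at (376,157) and ramekin at (405,259). I'll measure it by the teal mask and enlarge the region.

```bash
cat > m.py <<'E'
from h import *
import sys
def mask(c,roi):
    h=cv2.cvtColor(c['image'],cv2.COLOR_BGR2HSV); m=cv2.inRange(h,(80,90,40),(105,255,255))
    k=np.zeros_like(m); x0,y0,x1,y1=roi; k[y0:y1,x0:x1]=m[y0:y1,x0:x1]; return k
ROI={'top':(270,160,400,275),'side':(265,165,360,260)}
if __name__=='__main__':
    t=sys.argv[1]; out=[]
    for n in('top','side'):
        c=cap(n,n+t+'.png'); x0,y0,x1,y1=ROI[n]
        m=mask(c,ROI[n]); out.append(cv2.resize(c['image'][y0:y1,x0:x1],(400,400) ,interpolation=cv2.INTER_CUBIC))
        if n=='top':
            # fill and open to drop the flaps, lid top at z=76
            cs,_=cv2.findContours(m,cv2.RETR_EXTERNAL,cv2.CHAIN_APPROX_NONE); f=cv2.drawContours(m*0,cs,-1,255,-1)
            o=cv2.morphologyEx(f,cv2.MORPH_OPEN,cv2.getStructuringElement(cv2.MORPH_ELLIPSE,(27,27)))
            for q,nm in((f,'all'),(o,'lid')):
                g=max(cv2.findContours(q,0,1)[0],key=cv2.contourArea)
                p=np.array([ray(c,u+.0,v+.0,74 if nm=='lid' else 70)[:2] for u,v in g[:,0]],np.float32)
                r=cv2.minAreaRect(p); print(nm,r,cv2.boxPoints(r).round().tolist())
        else: pass
    cv2.imwrite(f'pics/z{t}.png',np.hstack(out))
E
python3 m.py 2
```

```text
all ((523.5880737304688, 138.31036376953125), (218.6996612548828, 176.9606170654297), 68.41936492919922) [[401.0, 69.0], [566.0, 4.0], [646.0, 207.0], [482.0, 273.0]]
lid ((522.014892578125, 139.0053253173828), (165.33567810058594, 180.61720275878906), 19.159597396850586) [[414.0, 197.0], [474.0, 27.0], [630.0, 81.0], [570.0, 251.0]]
```

View pics/z2.png

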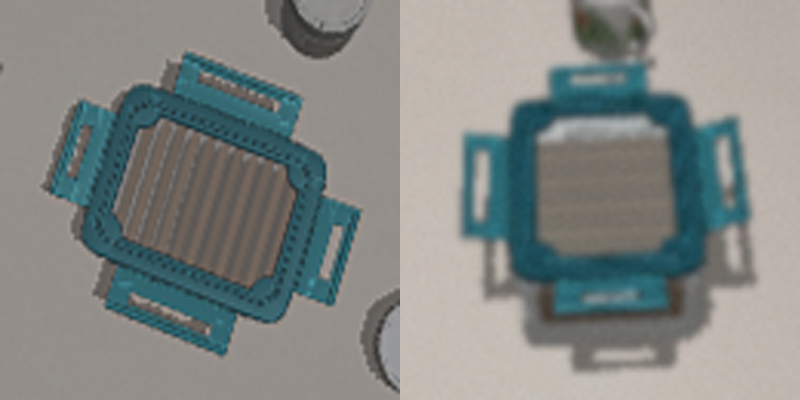

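The enlarged view shows the darker lid rim with four brighter flaps. The box is turned about 20°, with the hinge middles near top pixels (344,192), (327,243), (300,205) and (372,231).

```bash
python3 - <<'E'
from h import *
from m import mask,ROI
c=cams.read_camera('top'); m=mask(c,ROI['top'])
for n,u,v in(('back',344.1,192.5),('front',327.2,243.4),('left',300.5,204.6),('right',372,231.3)): print(n,ray(c,u,v,69).round(1))
V=c['image'].max(2); vals=V[m>0]; print(np.percentile(vals,[5,25,50,75,95]))
for th in(105,115,125,135):
    d=((m>0)&(V<th)).astype(np.uint8)*255
    cs=cv2.findContours(cv2.morphologyEx(d,cv2.MORPH_CLOSE,np.ones((3,3))),0,1)[0]
    f=cv2.drawContours(d*0,cs,-1,255,-1); f=cv2.morphologyEx(f,cv2.MORPH_OPEN,np.ones((9,9)))
    g=max(cv2.findContours(f,0,1)[0],key=cv2.contourArea)
    print(th,cv2.minAreaRect(np.array([ray(c,u,v,75)[:2] for u,v in g[:,0]],np.float32)))
for n,p in(('caddy',(376,153,80)),('ram',(405,259,40)),('cup',(250,184,56))): print(n,ray(c,*p).round())
# joint solved orientation of tool
from scipy.spatial.transform import Rotation as Ro
o=manip.get_obs(); print(Ro.from_quat(o['ee_rot']).as_matrix().round(3),o['ee_pos'])
E
```

```text
back [580.1 117.6  69. ]
front [465.7 160.1  69. ]
left [555.2 217.9  69. ]
right [489.7  58.7  69. ]
[ 73.  92. 103. 113. 124.]
105 ((522.5980224609375, 138.66360473632812), (162.85496520996094, 121.89057159423828), 68.58016204833984)
115 ((510.6632385253906, 128.9068603515625), (190.4735870361328, 160.08592224121094), 68.40821075439453)
125 ((521.4525146484375, 137.67872619628906), (181.97312927246094, 192.91847229003906), 21.03997039794922)
135 ((522.44873046875, 138.03591918945312), (181.38226318359375, 194.84860229492188), 19.793228149414062)
caddy [668.  41.  80.]
ram [426. -17.  40.]
cup [610. 335.  56.]
[[-0.925  0.379 -0.   ]
 [ 0.379  0.925 -0.   ]
 [ 0.    -0.001 -1.   ]] [255.83365124 624.57005173 249.96694622]
```

Call:
{"method": "servo_tool", "body": {
  "twist": [
    [0, 0, -0.8],
    [0, 0, 0],
    [0, 0, 0],
    [0, 0, 0],
    [0, 0, 0],
    [0, 0, 0],
    [0, 0, 0],
    [0, 0, 0],
    [0, 0, 0],
    [0, 0, 0]
  ],
  "dp": [
    [-3.45, -3.54, 0],
    [-3.45, -3.54, 0],
    [-3.45, -3.54, 0],
    [-3.45, -3.54, 0],
    [-3.45, -3.54, 0],
    [-3.45, -3.54, 1],
    [-3.45, -3.54, 2],
    [-3.45, -3.54, 3],
    [-3.45, -3.54, 3],
    [-3.45, -3.54, 3]
  ],
  "hand": [1, 1, 1, 1, 1, 1, 1, 1, 1, 1]
}}

```text
clock: 1.5
ee_pos: [447.0, 167.1, 129.6]
ee_rot: [0.186, 0.982, 0.0, 0.0]
force: [0.3, 1.1, 0.7]
finger_gap: -0.0
grip_force: 0.0
```

Call:
{"method": "servo_tool", "body": {
  "twist": [
    [0, 0, 0],
    [0, 0, 0]
  ],
  "dp": [
    [0, 0, 0],
    [0, 0, 0]
  ],
  "hand": [1, 1]
}}

```text
clock: 1.75
ee_pos: [446.8, 168.8, 130.8]
ee_rot: [0.187, 0.982, 0.0, 0.0]
force: [-0.2, 0.6, 0.1]
finger_gap: 0.3
grip_force: 0.0
```

```bash
cat > w.py <<'E'
from h import *
from scipy.spatial.transform import Rotation as Ro
o=manip.get_obs(); a=np.radians(-21.5); d=np.array(o['ee_pos'])[:2]-[522.6,138.5]
M=Ro.from_quat(o['ee_rot']).as_matrix()
print('box frame',d@[np.cos(a),np.sin(a)],d@[-np.sin(a),np.cos(a)],'z',o['ee_pos'][2],'toolx ang',np.degrees(np.arctan2(M[1,0],M[0,0])),'F',np.round(o['force'],1),'t',o['clock'],o['finger_gap'],np.round(o['qpos'],2))
E
python3 w.py; python3 m.py 3
```

```text
box frame -81.62384872509287 0.41689603114938834 z 130.75064448478435 toolx ang 158.48508219412102 F [-0.2  0.6  0.1] t 1.75 0.28509116158591113 [ 0.31 -0.27  2.    0.    1.41 -0.89]
all ((579.9666748046875, 162.05673217773438), (72.82554626464844, 192.28884887695312), 14.774128913879395) [[520.0, 246.0], [569.0, 60.0], [640.0, 78.0], [591.0, 264.0]]Traceback (most recent call last):
  File "m.py", line 17, in <module>
    g=max(cv2.findContours(q,0,1)[0],key=cv2.contourArea)
ValueError: max() iterable argument is empty
```

Call:
{"method": "servo_tool", "body": {
  "twist": [
    [0, 0, 0],
    [0, 0, 0],
    [0, 0, 0],
    [0, 0, 0]
  ],
  "dp": [
    [0, 0, 2],
    [0, 0, 1.5],
    [0, 0, 0.8],
    [0, 0, 0.5]
  ],
  "hand": [1, 1, 1, 1]
}}

```text
clock: 2.3
ee_pos: [446.5, 168.9, 82.0]
ee_rot: [0.186, 0.983, -0.0, -0.0]
force: [-3.1, -1.2, 8.6]
finger_gap: -0.1
grip_force: 4.4
```

Call:
{"method": "servo_tool", "body": {
  "twist": [
    [0, 0, 0],
    [0, 0, 0],
    [0, 0, 0]
  ],
  "dp": [
    [0, 0, 0.6],
    [0, 0, 0.6],
    [0, 0, 0]
  ],
  "hand": [1, 1, 1]
}}

```text
clock: 2.68
ee_pos: [446.5, 168.6, 69.9]
ee_rot: [0.186, 0.982, -0.0, -0.0]
force: [-0.1, -0.0, 0.7]
finger_gap: 0.2
grip_force: 0.0
```

Call:
{"method": "servo_tool", "body": {
  "twist": [
    [0, 0, 0],
    [0, 0, 0],
    [0, 0, 0]
  ],
  "dp": [
    [0, 0, 0.6],
    [0, 0, 0.4],
    [0, 0, 0]
  ],
  "hand": [1, 1, 1]
}}

```text
clock: 3.05
ee_pos: [446.5, 168.5, 59.9]
ee_rot: [0.186, 0.982, -0.0, -0.0]
force: [-0.2, -1.4, -0.6]
finger_gap: -0.3
grip_force: 0.0
```

```bash
python3 - <<'E'
from h import *
c=cap('side','side4.png'); i=c['image'][150:270,250:375]; cv2.imwrite('pics/s4.png',cv2.resize(i,None,fx=4,fy=4,interpolation=2))
E
python3 w.py
```

```text
box frame -81.70258929913888 0.14036308798553776 z 60.15219641883815 toolx ang 158.51831984621026 F [ 0.6 -0.5 -0. ] t 3.1 0.1492692927903691 [ 0.31 -0.21  2.07 -0.    1.28 -0.89]
```

View pics/s4.png

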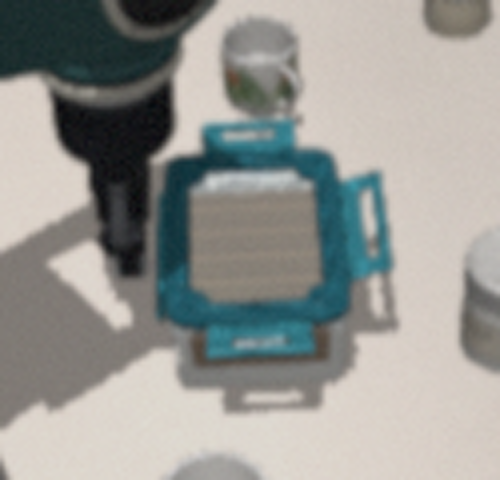

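The front flap no longer sticks out on the near side (left of the lid at (165,240) in the crop), and the force fell from 9 N to 0 as I pressed, so it has snapped shut. Next is the back flap.

Call:
{"method": "servo_tool", "body": {
  "twist": [
    [0, 0, 0],
    [0, 0, 0],
    [0, 0, 0],
    [0, 0, 0],
    [0, 0, 0],
    [0, 0, 0],
    [0, 0, 0]
  ],
  "dp": [
    [0, 0, -4],
    [0, 0, -3],
    [-4.0, 0, 0],
    [-4.0, 0, 0],
    [-4.2, 0, 0],
    [-4.1, 0, 0],
    [0, 0, 0]
  ],
  "hand": [1, 1, 1, 1, 1, 1, 1]
}}

```text
clock: 3.98
ee_pos: [600.0, 107.9, 129.8]
ee_rot: [0.187, 0.982, -0.0, -0.0]
force: [-0.5, -0.1, 0.0]
finger_gap: -0.4
grip_force: 0.0
```

Call:
{"method": "servo_tool", "body": {
  "twist": [
    [0, 0, 0],
    [0, 0, 0],
    [0, 0, 0],
    [0, 0, 0]
  ],
  "dp": [
    [0, 0, 2],
    [0, 0, 1.5],
    [0, 0, 0.8],
    [0, 0, 0.5]
  ],
  "hand": [1, 1, 1, 1]
}}

```text
clock: 4.47
ee_pos: [598.4, 109.2, 82.7]
ee_rot: [0.186, 0.983, 0.0, 0.0]
force: [-0.3, -1.5, 11.9]
finger_gap: -0.0
grip_force: 4.8
```

Call:
{"method": "servo_tool", "body": {
  "twist": [
    [0, 0, 0],
    [0, 0, 0],
    [0, 0, 0]
  ],
  "dp": [
    [0, 0, 0.6],
    [0, 0, 0.6],
    [0, 0, 0]
  ],
  "hand": [1, 1, 1]
}}

```text
clock: 4.85
ee_pos: [597.8, 109.1, 69.6]
ee_rot: [0.186, 0.983, -0.0, -0.001]
force: [0.0, 0.7, -0.2]
finger_gap: -0.1
grip_force: 0.0
```

Call:
{"method": "servo_tool", "body": {
  "twist": [
    [0, 0, 0],
    [0, 0, 0],
    [0, 0, 0]
  ],
  "dp": [
    [0, 0, 0.6],
    [0, 0, 0.4],
    [0, 0, 0]
  ],
  "hand": [1, 1, 1]
}}

```text
clock: 5.22
ee_pos: [598.1, 108.9, 59.8]
ee_rot: [0.186, 0.982, -0.0, -0.0]
force: [0.5, -0.2, 0.5]
finger_gap: 0.1
grip_force: 0.0
```

```bash
python3 w.py
```

```text
box frame 81.11709410697213 0.17631847228074804 z 59.80205862979333 toolx ang 158.5245739244928 F [ 0.5 -0.2  0.5] t 5.225 0.10142453888074594 [ 0.14  0.09  1.79 -0.    1.26 -1.06]
```

Call:
{"method": "servo_tool", "body": {
  "twist": [
    [0, 0, 0],
    [0, 0, 0],
    [0, 0, 0],
    [0, 0, 0],
    [0, 0, 0]
  ],
  "dp": [
    [0, 0, -4],
    [0, 0, -3],
    [2.7, 3.4, 0],
    [2.7, 3.4, 0],
    [2.7, 3.3, 0]
  ],
  "hand": [1, 1, 1, 1, 1]
}}

```text
clock: 5.85
ee_pos: [559.6, 233.8, 130.6]
ee_rot: [0.186, 0.982, 0.0, 0.0]
force: [0.5, 0.5, 0.1]
finger_gap: -0.1
grip_force: 0.0
```

Call:
{"method": "servo_tool", "body": {
  "twist": [
    [0, 0, 10],
    [0, 0, 10],
    [0, 0, 10],
    [0, 0, 10],
    [0, 0, 10],
    [0, 0, 10],
    [0, 0, 10],
    [0, 0, 10],
    [0, 0, 10],
    [0, 0, 0]
  ],
  "dp": [
    [0, 0, 0],
    [0, 0, 0],
    [0, 0, 0],
    [0, 0, 0],
    [0, 0, 0],
    [0, 0, 0],
    [0, 0, 0],
    [0, 0, 0],
    [0, 0, 0],
    [0, 0, 0]
  ],
  "hand": [1, 1, 1, 1, 1, 1, 1, 1, 1, 1]
}}

```text
clock: 7.1
ee_pos: [560.0, 232.6, 130.4]
ee_rot: [0.826, 0.563, 0.0, 0.0]
force: [-0.6, 0.8, -0.4]
finger_gap: -0.1
grip_force: 0.0
```

```bash
python3 w.py; python3 - <<'E'
from h import *
c=cap('side','side5.png'); i=c['image'][150:270,250:375]; d=cap('top','top5.png')['image'][155:275,270:400]; cv2.imwrite('pics/s5.png',np.hstack([cv2.resize(j,(400,400),interpolation=2) for j in(i,d)]))
E
```

```text
box frame 0.32478437680826033 101.25058539702309 z 130.40341838971239 toolx ang 68.57645797742202 F [-0.6  0.8 -0.4] t 7.1 -0.06587400471639956 [ 0.35  0.03  1.73 -0.    1.38  0.73]
```

View pics/s5.png

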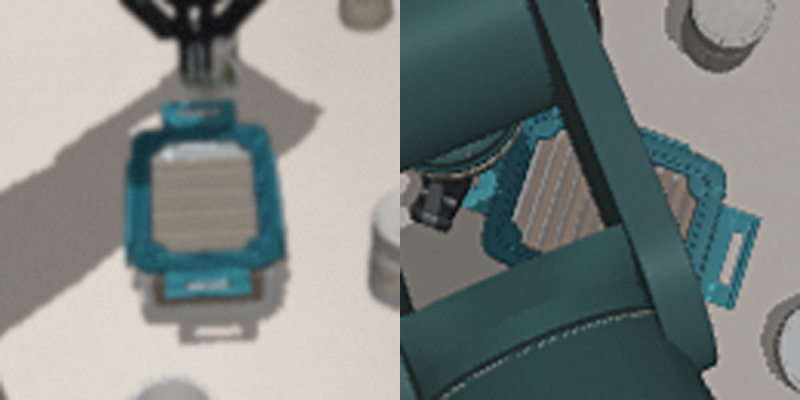

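The side crop (left) shows both long flaps shut and only the left (200,112) and right (210,285) flaps open. The box has not moved, and the fingers are above the left flap.

Call:
{"method": "servo_tool", "body": {
  "twist": [
    [0, 0, 0],
    [0, 0, 0],
    [0, 0, 0],
    [0, 0, 0]
  ],
  "dp": [
    [0, 0, 2],
    [0, 0, 1.5],
    [0, 0, 0.8],
    [0, 0, 0.5]
  ],
  "hand": [1, 1, 1, 1]
}}

```text
clock: 7.7
ee_pos: [560.1, 232.8, 82.3]
ee_rot: [0.826, 0.563, 0.0, -0.0]
force: [-2.3, 1.5, 11.6]
finger_gap: -0.3
grip_force: 4.7
```

Call:
{"method": "servo_tool", "body": {
  "twist": [
    [0, 0, 0],
    [0, 0, 0],
    [0, 0, 0]
  ],
  "dp": [
    [0, 0, 0.6],
    [0, 0, 0.6],
    [0, 0, 0]
  ],
  "hand": [1, 1, 1]
}}

```text
clock: 8.07
ee_pos: [559.6, 232.4, 69.4]
ee_rot: [0.826, 0.563, -0.001, -0.0]
force: [-0.4, -0.6, -0.3]
finger_gap: 0.4
grip_force: 0.0
```

Call:
{"method": "servo_tool", "body": {
  "twist": [
    [0, 0, 0],
    [0, 0, 0],
    [0, 0, 0]
  ],
  "dp": [
    [0, 0, 0.6],
    [0, 0, 0.4],
    [0, 0, 0]
  ],
  "hand": [1, 1, 1]
}}

```text
clock: 8.45
ee_pos: [559.7, 232.5, 59.8]
ee_rot: [0.826, 0.563, -0.0, -0.0]
force: [-0.2, -0.1, 0.4]
finger_gap: 0.1
grip_force: 0.0
```

Call:
{"method": "servo_tool", "body": {
  "twist": [
    [0, 0, 0],
    [0, 0, 0],
    [0, 0, 0],
    [0, 0, 0],
    [0, 0, 0],
    [0, 0, 0],
    [0, 0, 0]
  ],
  "dp": [
    [0, 0, -4],
    [0, 0, -3],
    [-5.0, 0, 0],
    [-5.0, 0, 0],
    [-5.0, 0, 0],
    [-5.2, 0, 0],
    [0, 0, 0]
  ],
  "hand": [1, 1, 1, 1, 1, 1, 1]
}}

```text
clock: 9.32
ee_pos: [485.3, 42.4, 130.8]
ee_rot: [0.827, 0.562, 0.0, 0.0]
force: [0.6, 1.0, 0.8]
finger_gap: -0.3
grip_force: 0.0
```

```bash
python3 w.py
```

```text
box frame 0.5034754769757157 -103.10836220434467 z 130.7606025913636 toolx ang 68.34494743394598 F [0.6 1.  0.8] t 9.325 -0.2943901986785826 [ 0.03 -0.25  1.98 -0.    1.41  0.41]
```

Call:
{"method": "servo_tool", "body": {
  "twist": [
    [0, 0, 0],
    [0, 0, 0],
    [0, 0, 0],
    [0, 0, 0]
  ],
  "dp": [
    [0, 0, 2],
    [0, 0, 1.5],
    [0, 0, 0.8],
    [0, 0, 0.5]
  ],
  "hand": [1, 1, 1, 1]
}}

```text
clock: 9.82
ee_pos: [486.0, 45.2, 81.9]
ee_rot: [0.826, 0.563, -0.0, -0.0]
force: [-4.3, -0.8, 10.6]
finger_gap: -0.3
grip_force: 4.6
```

Call:
{"method": "servo_tool", "body": {
  "twist": [
    [0, 0, 0],
    [0, 0, 0],
    [0, 0, 0]
  ],
  "dp": [
    [0, 0, 0.6],
    [0, 0, 0.6],
    [0, 0, 0]
  ],
  "hand": [1, 1, 1]
}}

```text
clock: 10.2
ee_pos: [485.8, 44.9, 69.6]
ee_rot: [0.826, 0.563, -0.0, -0.0]
force: [-0.2, 0.3, 0.9]
finger_gap: 0.1
grip_force: 0.0
```

Call:
{"method": "servo_tool", "body": {
  "twist": [
    [0, 0, 0],
    [0, 0, 0],
    [0, 0, 0]
  ],
  "dp": [
    [0, 0, 0.6],
    [0, 0, 0.4],
    [0, 0, 0]
  ],
  "hand": [1, 1, 1]
}}

```text
clock: 10.58
ee_pos: [485.8, 44.6, 59.9]
ee_rot: [0.826, 0.563, -0.0, -0.0]
force: [0.3, 0.1, -0.3]
finger_gap: -0.3
grip_force: 0.0
```

Call:
{"method": "servo_tool", "body": {
  "twist": [
    [0, 0, 0],
    [0, 0, 0],
    [0, 0, 0],
    [0, 0, 0],
    [0, 0, 0],
    [0, 0, 0],
    [0, 0, 0],
    [0, 0, 0],
    [0, 0, 0],
    [0, 0, 0]
  ],
  "dp": [
    [0, 0, -4],
    [0, 0, -4],
    [0, 0, -5],
    [0, 0, -5],
    [-4, 0, 0],
    [-5.0, 0, 0],
    [-5.0, 0, 0],
    [-5, 0, 0],
    [-3, 0, 0],
    [0, 0, 0]
  ],
  "hand": [1, 1, 1, 1, 1, 1, 1, 1, 1, 1]
}}

```text
clock: 11.82
ee_pos: [404.8, -161.5, 240.5]
ee_rot: [0.827, 0.562, 0.0, 0.0]
force: [0.1, -0.1, -0.4]
finger_gap: 0.0
grip_force: 0.0
```

```bash
python3 - <<'E'
from h import *
c=cap('side','side6.png'); i=c['image'][150:300,240:400]; d=cap('top','top6.png')['image'][135:285,240:440]; cv2.imwrite('pics/s6.png',np.hstack([cv2.resize(j,(400,400),interpolation=2) for j in(i,d)]))
E
```

```text
(no output)
```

View pics/s6.png

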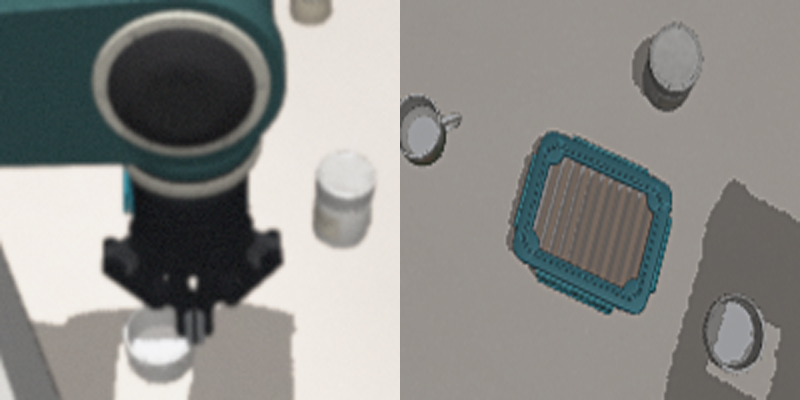

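The top crop shows all four flaps folded against the walls. Only a thin strip of the front one shows at (570,295), far less than the roughly 30 px a sprung-back flap would stick out. The box, cup, caddy and ramekin are where they stood, and the arm is clear.

```bash
python3 -c "
from plant import manip
print(manip.hand_in())"
```

```text
the job is handed in; nothing more can be done
None
```

All four flaps were pressed until they snapped shut (about 9–12 N, then the force dropped to zero), the box and the things round it stayed in place, and the job was handed in at about 12 s; the hand-in returned no verdict.

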